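# Clamp the casting mould with its draw latch

## Task

Close the two-part casting mould: gently push the sliding half along its base until it meets the sprung ejector plate, hook the bar of the bail of the draw latch into the keeper on top of that half, then throw the lever over past centre until it lies down on its rubber stop (no ramming) and the latch stays clamped. Feel your way with light forces, since the keeper is adjustable and not exactly where the drawing puts it, and leave the loose things around the mould alone.

Things in the scene. Friction and masses are not known exactly. Their poses are not given: they have to be found in the camera images.
- mould: Fixed casting mould. Origin: underside of the base plate below the parting face; x runs along the plate from the latch to the keeper, z up. Plate 300x100x12 mm, x -165..135. Fixed aluminium half: x -130..0, 88 wide, top at z 62. Draw latch on top of it. Rubber lever stop under the closed lever, x -118.
- sliding_half (a joint): Loose-running half on rails, slides along mould x, 2 N friction; metres. 0: its front face (mould x = 24 mm + joint) just meets the ejector plate; positive: open. The 70x40 mm plate on the fixed half is sprung: 10 N starts it, then 0.5 N per mm (joint below 0, to -0.024). Half: 65 long, 88 wide, z 12..62 mm.
- half_back (a point): Centre of the sliding half's rear upright face (z 42 mm), axes as the mould. Push it here towards mould -x. Keeper on its top: post 30 wide, 14 long, front lip at its top reaching 4 mm back, 8 mm wide opening, then a ridge 13 mm long. Post's rear face is 39 mm before this point, but screwed down up to 8.5 mm either way, not reported.
- lever (a joint): Latch lever, rad: 0 leaning 60 deg up towards the keeper, grows as it swings over away from the keeper; 2.09 lying flat on the stop. Past centre from about 1.8, then it is pulled down by itself. Stiff enough to stay where left. Steel strap 24 wide, 5 thick, 79 mm from pivot to tip. Needs under 12 N at the tip.
- lever_pivot (a point): Axis of the lever (along mould y), 87 mm over the bench, 75 mm before the mould's origin.
- lever_tip (a point): Near the lever's end, 66 mm from the pivot, on the face to push: it looks to the keeper when the lever stands and upward when it lies closed. End tab 30 mm wide.
- bail (a joint): Bail hinge on the lever, rad: 0 parallel to the lever, grows as the bail swings down towards the keeper. Pin 28 mm from the lever pivot, 10 deg ahead of the lever's line in its swing. Light friction holds it where left. Pulling the bail also turns the lever.
- bail_bar (a point): Centre of the round cross bar (6 mm thick, 46 long, along mould y) at the bail's end, 144 mm from its pin. Above the sliding half's top (mould z 62 mm) the bar's centre is at 15 mm when down in the keeper, 23 on the rear ridge, 28.5 on the lip. It goes in from above between lip and ridge, 7 to 9 mm behind the post face.
- bail_grip (a point): Between the bail's two flat legs, 12 mm before the bar. Legs 4 mm thick, 8 mm high, 50 mm apart over their outsides: pinch both across the outsides, along mould y. The legs' tops and sides are clear of keeper (34 mm wide) and half's top.
- tape_measure: Yellow tape measure lying on the bench, 72x85x35 mm, loose; leave alone.
- screwdriver: Red-handled screwdriver lying on the bench, 29x215x27 mm, loose; leave alone.
- glue_bottle: White glue bottle standing on the bench, 60 mm thick, 203 mm tall, loose; leave alone.

How it is judged:
By the outcome, as a careful person would: the job done as asked, in the order asked, and still so for the second after the job is handed in, with the robot touching nothing.
It also fails if it takes over 67 s, if anything falls off the work surface, if the arm or the gripper's body presses on something with over 40 N, if the wrist force passes 120 N, or if a joint passes its speed limit or range.

## Robot

A 6-joint arm with a two-finger parallel gripper is mounted at the origin on the work surface; the furniture and walls round the work are solid. World frame = base frame: x ahead of the robot, y to its left, z up, the work surface at z = 0. Lengths are in m, angles in degrees, forces in N, time in s.
With the tool pointing down it reaches from about 0.3 to 0.75 m from the base axis. Payload 8.5 kg.
Tool frame: the origin (TCP) lies at the very end of the fingers, on their centre line; the grasp point (between the pads) lies 19 mm behind it; z points along the fingers, y is the line along which they close (so a half turn about z gives the same grasp; the last joint's range is limited). The gripper opens to 85 mm and grips with 20 to 120 N. Pads are 22 mm wide; open, the fingers measure 114 mm over their backs; the gripper's body (76 mm by 85 mm) begins 54 mm behind the grasp point. The pads swing forward as they close: fully open they stand 13 mm farther back than shut.
Start: joints at [54.471, 21.807, 74.336, -0, 83.858, -12.336], TCP at [0.217, 0.506, 0.231] pointing down, gripper open.
Joint ranges: [-178.18, 178.18], [-50.72, 133.34], [12.68, 142.11], [-81.47, 261.47], [9.98, 163.14], [-165.26, 165.26]. Speed limits (degrees/s): [136.94, 136.94, 180, 180, 180, 180].

## Interface

Orientations are given as a 3x3 rotation matrix whose columns are the frame's x, y, z axes.
In Python, from rig import env, imaging gives the robot as it stands. The module is installed in compiled form; this text tells all that it offers.
- The arm moves only by the tool arm_command, never from a script. Its arguments are lists of equal length, an entry for each row: "turn": the turn, a rotation vector about the tool's x, y, z in units of 5 degrees (1.0 is 5 degrees), a list of three; "xyz": the shift along the tool's x, y, z in units of 50 mm (1.0 is 50 mm), a list of three; "claw": the finger opening in mm, from 0 to 85.4. A call has 1 to 12 rows; each row shifts and turns the commanded pose from where the row before left it, along the tool's axes as they then stand; what a row does not reach is not made up. A row lasts 1/10 s, in which the tool goes at most 50 mm and 8.59 degrees, less where a joint would pass 70% of its speed; a pose out of reach is approached as far as the arm can. A call is refused whole if a number of a shift passes 1 or a number of a turn 1, either way. A call with a gripper value outside its range is refused whole. The fingers move at their own pace and stop on an object; "squeeze" is the grip in N (left out, the last holds). Time passes only in rows, so rows that do not move let the fingers close. It gives the time, the measured TCP pose, the force, the opening and the grip force at its end, in the units of the state.
- env.observe(): the state, without advancing time (a new reading comes with each control period).
- imaging.get_image(name): name is "scene" or "top" or "wrist"; returns (picture, depth): 420x560x3 uint8, blue, green, red; 420x560 float32, m along the optical axis (not along the pixel's ray), 0 where there is no reading.
- imaging.camera_info(name): a dict with "camera_matrix" (3x3 intrinsics, pixels), "rvec" (rotation vector, rad) and "tvec" (3), from world to camera coordinates, as OpenCV has them. Camera axes: x right, y down, z forward; pixel columns grow to the right and rows downward; lengths in m; the calibration is good to about 2 mm. A picture is of the moment at which its call begins: read the wrist's pose just before it. camera_info takes no time and is no camera call; for the wrist camera it gives the pose at the moment of the call.
- env.close_job(): hands the job in; it is judged then, once.
The state is a dict: "time_s": time; "q": joint angles; "qvel": joint speeds; "joint_efforts": joint torques, N m; "position": TCP position; "tool_rot": TCP orientation; "ft_force": force on the tool from outside, world axes, zero at the start; "wrist_torque": the same for the moment, N m; "grip_width": finger opening in m; "gripper_force": force on a finger pad.
Only numpy, scipy, OpenCV 4.12 (cv2) and the standard library are available. Lean on these libraries where they do the work, as an engineer would, in place of code of your own. Each camera call takes 0.05 s, during which the arm holds its last target. There are 200 camera calls.

## Working session

There is one attempt and no reset: what is moved stays moved. The work goes in short steps, Python scripts to look and compute and a tool call to move; the robot and the scene stay as the last step left them, time stands still between calls to the robot, and variables do not carry over. Pictures are saved under pics/ and viewed, at most 10 in all, crops included, and the job is handed in when it is done.

Besides the shell and the picture viewer there is one more tool, called as a command line: name --argument value ..., lists and objects as JSON in quotes. arm_command: Moves the arm, as the interface text tells. Its arguments: {"type":"object","properties":{"turn":{"type":"array"},"xyz":{"type":"array"},"claw":{"type":"array"},"squeeze":{"type":"number"}},"required":["turn","xyz","claw"]}

```bash
mkdir -p pics
python3 - <<'E'
from rig import env, imaging
import cv2,numpy as np
s=env.observe();print({k:np.round(v,3).tolist() for k,v in s.items()})
for n in ("scene","top"):
    p,d=imaging.get_image(n);cv2.imwrite(f"pics/{n}0.png",p);np.savez(f"{n}0.npz",p=p,d=d,**imaging.camera_info(n))
    print(n,{k:np.round(v,3).tolist() for k,v in imaging.camera_info(n).items()})
E
```

```text
{'time_s': 0.0, 'q': [54.47, 21.844, 74.386, 0.0, 83.858, -12.337], 'qvel': [-0.002, 0.043, 0.107, -0.052, 0.015, 0.033], 'joint_efforts': [-0.001, -44.844, -23.128, -0.0, 0.005, 0.0], 'position': [0.216, 0.505, 0.231], 'tool_rot': [[-0.919, 0.394, -0.001], [0.394, 0.919, -0.001], [0.0, -0.001, -1.0]], 'ft_force': [-0.134, 0.147, -0.561], 'wrist_torque': [-0.007, 0.031, -0.032], 'gripper_force': 0.0, 'grip_width': 0.085}
scene {'camera_matrix': [[537.244, 0.0, 282.647], [0.0, 537.244, 211.255], [0.0, 0.0, 1.0]], 'rvec': [1.87, -1.153, 0.643], 'tvec': [-0.198, 0.407, 1.136]}
top {'camera_matrix': [[388.483, 0.0, 270.274], [0.0, 388.483, 205.266], [0.0, 0.0, 1.0]], 'rvec': [2.247, -2.179, 0.07], 'tvec': [0.02, 0.518, 1.053]}
```

View pics/scene0.png

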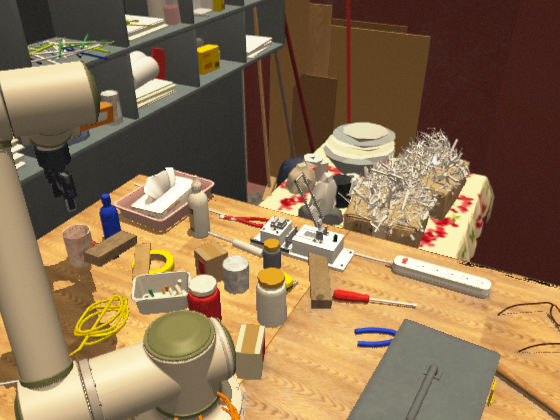

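View pics/top0.png

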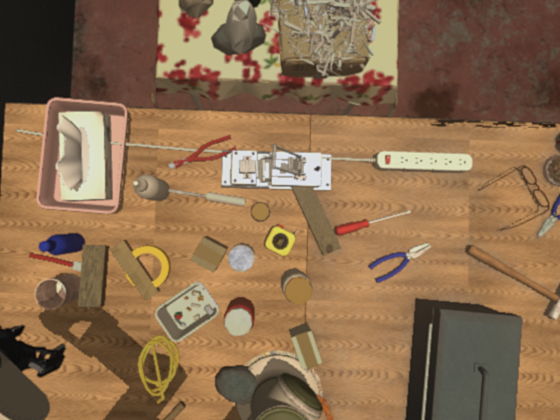

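The mould is at top-view px (222–332, 150–190). Its keeper side is on the left (world +y), and the lever stands up near px (290,160).

```bash
cat > h.py <<'E'
import numpy as np,cv2
def cam(f):
    z=np.load(f) if isinstance(f,str) else f
    return z["camera_matrix"],cv2.Rodrigues(z["rvec"])[0],np.ravel(z["tvec"])
def ray(c,u,v):
    K,R,t=c; d=R.T@np.linalg.inv(K)@np.array([u,v,1.]); return -R.T@t,d
def onz(c,u,v,z):
    o,d=ray(c,u,v); return o+d*(z-o[2])/d[2]
def cloud(c,d):
    v,u=np.mgrid[:d.shape[0],:d.shape[1]]; K,R,t=c
    P=np.stack([(u-K[0,2])*d/K[0,0],(v-K[1,2])*d/K[1,1],d],-1)
    return (P-t)@R
def proj(c,P):
    K,R,t=c; return cv2.projectPoints(np.atleast_2d(P).astype(float),cv2.Rodrigues(R)[0],t,K,None)[0][:,0]
E
python3 - <<'E'
from h import *
a=np.load("top0.npz");c=cam("top0.npz");P=cloud(c,a["d"]);
sub=(slice(140,200),slice(205,350));Q=P[sub]
g=cv2.cvtColor(a["p"],cv2.COLOR_BGR2HSV)[sub]
for zl,zh in((.008,.016),(.055,.068)):
    m=((Q[...,2]>zl)&(Q[...,2]<zh)&(g[...,1]<60)).astype(np.uint8)
    n,l,st,_=cv2.connectedComponentsWithStats(m)
    for i in range(1,n):
        if st[i,4]>60:
            q=Q[l==i];r=cv2.minAreaRect((q[:,:2]*1000).astype(np.float32));print(zl,st[i],r,q.mean(0))
m=((Q[...,2]>.006)&(Q[...,2]<.2)&(g[...,1]<60))
q=Q[m];print(cv2.minAreaRect((q[q[:,2]<.016][:,:2]*1000).astype(np.float32)))
cv2.imwrite("pics/t1.png",cv2.resize(a["p"][140:205,205:345],None,fx=5.5,fy=5.5,interpolation=cv2.INTER_CUBIC))
b=np.load("scene0.npz")
cv2.imwrite("pics/s1.png",cv2.resize(b["p"][165:285,240:370],None,fx=4.6,fy=4.6,interpolation=cv2.INTER_CUBIC))
E
```

```text
0.008 [ 17  13  11  33 282] ((611.753662109375, 158.28695678710938), (87.97993469238281, 27.091604232788086), 3.7323338985443115) [0.60988839 0.15742621 0.01237397]
0.008 [ 52  13  35  36 286] ((612.1250610351562, 28.578893661499023), (96.37738037109375, 93.03671264648438), 1.8506240844726562) [0.60441245 0.05454356 0.01223089]
0.008 [109  14  36  37 368] ((609.1636962890625, -129.7703094482422), (75.319091796875, 106.05143737792969), 78.36653900146484) [ 0.61287588 -0.11548708  0.01211234]
0.008 [ 60  19   7  20 131] ((617.3529052734375, 45.075923919677734), (52.938636779785156, 16.53148078918457), 1.7526824474334717) [0.61748343 0.04525341 0.01232604]
0.055 [ 27  11  25  34 593] ((611.5172729492188, 108.62751007080078), (87.20844268798828, 62.92452621459961), 1.7531403303146362) [0.61081275 0.11145866 0.06258061]
0.055 [ 71  12  23  21 257] ((631.1654052734375, -3.8818016052246094), (70.42507934570312, 43.33837890625), 74.73904418945312) [0.63304859 0.00410645 0.06220864]
0.055 [ 67  12  50  35 991] ((613.07177734375, -29.120887756347656), (88.2348861694336, 129.03907775878906), 0.336139976978302) [ 0.60310443 -0.04066322  0.06221717]
((615.753662109375, 21.264480590820312), (396.2504577636719, 103.91503143310547), 89.82682800292969)
```

View pics/t1.png

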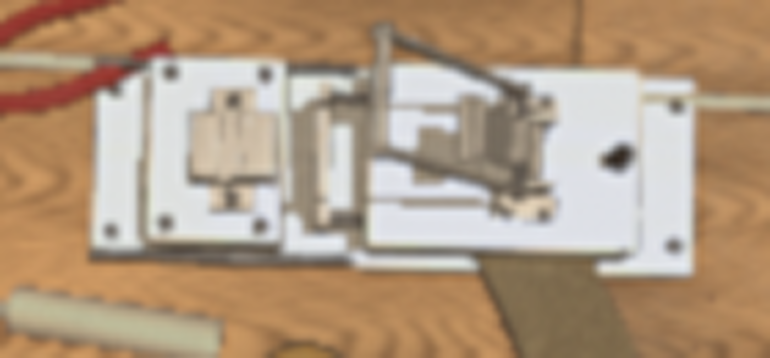

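View pics/s1.png

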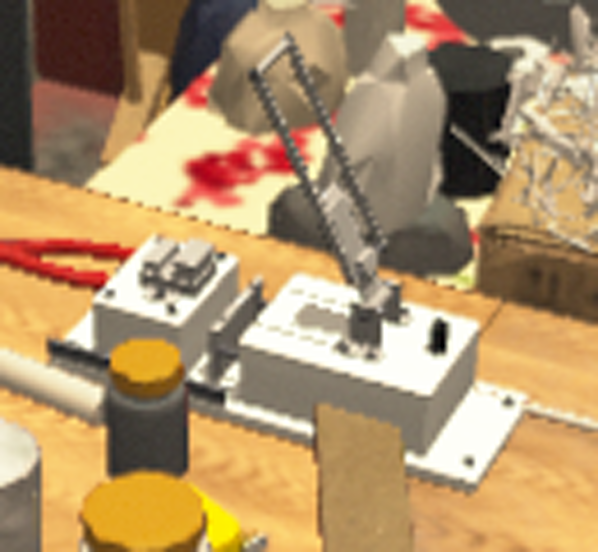

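arm_command --turn '[[0,0,1],[0,0,1],[0,0,1],[0,0,1],[0,0,1],[0,0,1],[0,0,1],[0,0,1],[0,0,1],[0,0,1],[0,0,1],[0,0,1]]' --xyz '[[0,0,-0.1],[0,0,-0.1],[0,0,-0.1],[0,0,-0.1],[0,0,-0.1],[0,0,-0.1],[0,0,-0.1],[0,0,-0.1],[0,0,-0.1],[0,0,-0.1],[0,0,-0.1],[0,0,-0.1]]' --claw '[0,0,0,0,0,0,0,0,0,0,0,0]'

```text
time_s: 1.3
position: [0.2165, 0.5054, 0.2911]
tool_rot: [[-0.115, 0.993, -0.001], [0.993, 0.115, -0.001], [-0.001, -0.001, -1.0]]
ft_force: [-0.2, 0.7, 1.2]
grip_width: -0.0001
gripper_force: 0.0
```

arm_command --turn '[[0,0,0.85],[0,0,0.85],[0,0,0],[0,0,0],[0,0,0],[0,0,0],[0,0,0],[0,0,0],[0,0,0],[0,0,0],[0,0,0],[0,0,0]]' --xyz '[[0,0,0],[0,0,0],[-0.6,0.79,0],[-0.6,0.79,0],[-0.6,0.79,0],[-0.6,0.79,0],[-0.6,0.79,0],[-0.6,0.79,0],[-0.6,0.79,0],[-0.6,0.79,0],[-0.6,0.79,0],[0,0,0]]' --claw '[0,0,0,0,0,0,0,0,0,0,0,0]'

```text
time_s: 2.5
position: [0.5675, 0.221, 0.2893]
tool_rot: [[0.035, 0.999, -0.002], [0.999, -0.035, -0.001], [-0.001, -0.002, -1.0]]
ft_force: [-0.7, 0.4, -0.1]
grip_width: 0.0001
gripper_force: 0.0
```

Run:
```python
from rig import env, imaging
import cv2,numpy as np
s=env.observe();print({k:np.round(v,3).tolist() for k,v in s.items()})
ci=imaging.camera_info("wrist");p,d=imaging.get_image("wrist");cv2.imwrite("pics/w1.png",p);np.savez("w1.npz",p=p,d=d,**ci)
```

```text
{'time_s': 2.5, 'q': [10.175, 26.339, 57.474, -0.061, 96.3, 12.198], 'qvel': [4.618, -2.759, 3.633, 1.587, 0.038, 3.103], 'joint_efforts': [-2.523, -50.616, -26.439, -0.208, 0.024, -0.558], 'position': [0.568, 0.221, 0.289], 'tool_rot': [[0.035, 0.999, -0.002], [0.999, -0.035, -0.001], [-0.001, -0.002, -1.0]], 'ft_force': [-0.695, 0.384, -0.099], 'wrist_torque': [0.006, 0.047, 0.001], 'gripper_force': 0.0, 'grip_width': 0.0}
```

View pics/w1.png

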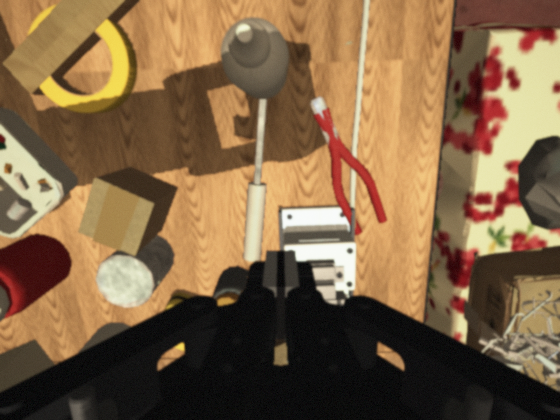

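The wrist view shows the base plate's rear end at px (280–355, 205). The sliding half and keeper are around (330,275), partly behind the gripper, and the pliers lie clear to the right of the mould. I'll fit the mould axes now.

Run:
```python
from h import *
def fit(f,sub,name):
    a=np.load(f);c=cam(f);P=cloud(c,a["d"]);h=cv2.cvtColor(a["p"],cv2.COLOR_BGR2HSV)
    P=P[sub];h=h[sub]; big=(h[...,1]<70)&(P[...,0]>.54)&(P[...,0]<.68)
    for zl,zh,yl,yh,nm in((.005,.02,-.15,-.095,"plateR"),(.005,.02,.148,.19,"plateL"),(.052,.07,.06,.16,"half"),(.052,.07,-.11,.05,"fixed")):
        q=P[big&(P[...,2]>zl)&(P[...,2]<zh)&(P[...,1]>yl)&(P[...,1]<yh)]*1000
        if len(q)<80: continue
        # per-y-bin extents in x
        B=np.arange(yl*1000,yh*1000,4);lo=[];hi=[]
        for b in B:
            x=q[(q[:,1]>=b)&(q[:,1]<b+4)][:,0]
            if len(x)>8: lo.append((b+2,x.min()));hi.append((b+2,x.max()))
        lo=np.array(lo);hi=np.array(hi)
        print(name,nm,len(q),"z",np.median(q[:,2]),"y",np.percentile(q[:,1],[.5,99.5]).round(1))
        for e in(lo,hi):
            if len(e)>2:
                p=np.polyfit(e[:,0],e[:,1],1);print("  slope deg",np.degrees(p[0]).round(2),"x at mid",np.polyval(p,e[:,0].mean()).round(1),"y",e[:,0].mean().round(1),"span",e[:,1].round(0)[:40])
fit("top0.npz",(slice(140,200),slice(205,350)),"top")
fit("w1.npz",(slice(150,330),slice(230,400)),"wrist")
```

```text
top plateR 384 z 12.162912302054636 y [-146.7  -96.4]
  slope deg -1.74 x at mid 564.1 y -114.0 span [566. 564. 564. 564. 563. 563. 563. 565.]
  slope deg -58.21 x at mid 656.4 y -114.0 span [660. 663. 663. 663. 663. 663. 663. 613.]
top plateL 275 z 12.337484679062232 y [148.1 187.9]
  slope deg -54.05 x at mid 564.7 y 160.0 span [568. 568. 571. 571. 571. 540.]
  slope deg -30.99 x at mid 651.1 y 160.0 span [656. 655. 653. 649. 647. 646.]
top half 618 z 62.657623927917854 y [ 76.2 140.8]
  slope deg 14.32 x at mid 571.8 y 110.0 span [569. 569. 569. 569. 569. 568. 568. 569. 568. 568. 568. 570. 570. 570.
 570. 570. 617.]
  slope deg -3.55 x at mid 654.1 y 110.0 span [656. 656. 655. 655. 655. 655. 654. 654. 655. 654. 654. 654. 654. 654.
 653. 654. 648.]
top fixed 1278 z 62.219768650237995 y [-92.9  36.1]
  slope deg -0.46 x at mid 569.8 y -28.0 span [572. 569. 569. 569. 569. 569. 571. 571. 571. 571. 570. 570. 570. 570.
 570. 570. 570. 570. 570. 569. 570. 569. 569. 569. 569. 569. 569. 569.
 569. 569. 570. 570. 570.]
  slope deg -4.09 x at mid 653.4 y -28.0 span [656. 656. 656. 656. 655. 655. 656. 655. 655. 655. 655. 655. 654. 654.
 657. 657. 657. 657. 656. 648. 650. 651. 653. 653. 656. 656. 656. 655.
 655. 655. 655. 610. 652.]
wrist plateL 1205 z 10.19569198371741 y [148.2 187.8]
  slope deg 72.37 x at mid 581.2 y 168.0 span [568. 569. 569. 569. 568. 542. 565. 660. 660. 544.]
  slope deg 18.61 x at mid 656.3 y 168.0 span [658. 655. 652. 650. 646. 646. 664. 664. 664. 664.]
wrist half 1916 z 60.27685824762524 y [ 60.7 142.5]
  slope deg -52.58 x at mid 612.9 y 107.3 span [621. 633. 633. 632. 632. 632. 632. 632. 632. 632. 632. 631. 583. 583.
 583. 570. 569. 570.]
  slope deg 3.48 x at mid 654.8 y 107.3 span [644. 654. 655. 655. 655. 655. 656. 656. 656. 656. 656. 656. 656. 655.
 655. 655. 655. 655.]
```

Run:
```python
from h import *
c=cam("w1.npz");print("wristcam pos",(-c[1].T@c[2]).round(3),"axis",c[1][2].round(2))
a=np.load("top0.npz");P=cloud(cam("top0.npz"),a["d"]);m=(P[...,2]>.1)&(P[...,2]<.21)&(P[...,1]>.2)&(P[...,1]<.4)&(P[...,0]>.48)&(P[...,0]<.65)
print("bottle",P[m].min(0),P[m].max(0))
```

```text
wristcam pos [0.57  0.291 0.43 ] axis [-0.01 -0.27 -0.96]
bottle [0.51919822 0.31105264 0.10096041] [0.57747662 0.3673308  0.20507946]
```

arm_command --turn '[[0,0,-0.4],[0,0,0],[0,0,0],[0,0,0],[0,0,0],[0,0,0]]' --xyz '[[0,0,0],[-0.4,0.4,0.3],[-0.4,0.4,0.5],[-0.1,0.1,0.8],[0,0,0.4],[0,0,0]]' --claw '[0,0,0,0,0,0]'

```text
time_s: 3.15
position: [0.6074, 0.1809, 0.1883]
tool_rot: [[-0.006, 1.0, -0.007], [1.0, 0.006, -0.0], [-0.0, -0.007, -1.0]]
ft_force: [-0.5, 0.4, 0.7]
grip_width: 0.0001
gripper_force: 0.0
```

arm_command --turn '[[0,0,0],[0,0,0],[0,0,0],[0,0,0],[0,0,0],[0,0,0]]' --xyz '[[0,0.1,0.6],[0,0,0.7],[0,0,0.7],[0,0,0.7],[0,0,0.3],[0,0,0]]' --claw '[0,0,0,0,0,0]'

```text
time_s: 3.75
position: [0.6134, 0.1812, 0.0407]
tool_rot: [[-0.006, 1.0, -0.002], [1.0, 0.006, -0.0], [-0.0, -0.002, -1.0]]
ft_force: [0.7, 0.1, 0.4]
grip_width: 0.0001
gripper_force: 0.0
```

arm_command --turn '[[0,0,0],[0,0,0],[0,0,0],[0,0,0],[0,0,0],[0,0,0],[0,0,0],[0,0,0]]' --xyz '[[-0.1,0,0.08],[-0.1,0,0],[-0.1,0,0],[-0.06,0,0],[-0.06,0,0],[-0.06,0,0],[-0.06,0,0],[0,0,0]]' --claw '[0,0,0,0,0,0,0,0]'

```text
time_s: 4.55
position: [0.6144, 0.153, 0.0373]
tool_rot: [[-0.005, 1.0, -0.0], [1.0, 0.005, -0.0], [-0.0, -0.0, -1.0]]
ft_force: [0.8, 0.1, -0.5]
grip_width: -0.0001
gripper_force: 0.0
```

arm_command --turn '[[0,0,0],[0,0,0],[0,0,0],[0,0,0],[0,0,0]]' --xyz '[[-0.04,0,0],[-0.04,0,0],[-0.04,0,0],[-0.04,0,0],[0,0,0]]' --claw '[0,0,0,0,0]'

```text
time_s: 5.05
position: [0.6144, 0.1451, 0.0373]
tool_rot: [[-0.005, 1.0, -0.0], [1.0, 0.005, -0.0], [-0.0, -0.0, -1.0]]
ft_force: [0.2, -0.1, -0.7]
grip_width: -0.0002
gripper_force: 0.3
```

arm_command --turn '[[0,0,0],[0,0,0],[0,0,0]]' --xyz '[[-0.04,0,0],[-0.04,0,0],[0,0,0]]' --claw '[0,0,0]'

```text
time_s: 5.35
position: [0.6144, 0.1411, 0.0373]
tool_rot: [[-0.005, 1.0, -0.0], [1.0, 0.005, -0.0], [-0.0, -0.0, -1.0]]
ft_force: [-0.7, 0.6, 0.3]
grip_width: -0.0
gripper_force: 0.2
```

arm_command --turn '[[0,0,0],[0,0,0]]' --xyz '[[-0.04,0,0],[-0.04,0,0]]' --claw '[0,0]'

```text
time_s: 5.55
position: [0.6144, 0.1374, 0.0373]
tool_rot: [[-0.005, 1.0, -0.0], [1.0, 0.005, 0.0], [0.0, -0.0, -1.0]]
ft_force: [0.5, 2.5, 0.1]
grip_width: 0.0002
gripper_force: 1.2
```

Run:
```python
from rig import imaging
from h import *
p,d=imaging.get_image("top");ci=imaging.camera_info("top");P=cloud(cam(ci),d)
np.savez("top1.npz",p=p,d=d,**ci)
q=P[(P[...,0]>.575)&(P[...,0]<.595)&(P[...,1]>.04)&(P[...,1]<.18)]
q=q[np.argsort(q[:,1])]
h=q[(q[:,2]>.055)&(q[:,2]<.07)];print("half y",h[:,1].min(),h[:,1].max())
```

```text
half y 0.055236665774494646 0.1260615495158136
```

arm_command --turn '[[0,0,0],[0,0,0]]' --xyz '[[-0.02,0,0],[-0.02,0,0]]' --claw '[0,0]'

```text
time_s: 5.8
position: [0.6144, 0.136, 0.0373]
tool_rot: [[-0.005, 1.0, 0.0], [1.0, 0.005, 0.001], [0.001, 0.0, -1.0]]
ft_force: [0.4, 9.3, 0.3]
grip_width: 0.0
gripper_force: 4.5
```

arm_command --turn '[[0,0,0]]' --xyz '[[-0.02,0,0]]' --claw '[0]'

```text
time_s: 5.9
position: [0.6144, 0.1359, 0.0374]
tool_rot: [[-0.005, 1.0, 0.0], [1.0, 0.005, 0.003], [0.003, 0.0, -1.0]]
ft_force: [1.5, 12.2, -0.5]
grip_width: -0.0
gripper_force: 6.1
```

arm_command --turn '[[0,0,0],[0,0,0],[0,0,0],[0,0,0],[0,0,0],[0,0,0],[0,0,0],[0,0,0]]' --xyz '[[0.1,0,0],[0.3,0,0],[0,0,-1],[0,0,-1],[0,0,-1],[0,0,-1],[0,0,-1],[0,0,0]]' --claw '[0,0,40,85,85,85,85,85]'

```text
time_s: 6.7
position: [0.6158, 0.1552, 0.2952]
tool_rot: [[-0.006, 1.0, 0.014], [1.0, 0.006, 0.0], [0.0, 0.014, -1.0]]
ft_force: [0.2, -0.4, -0.2]
grip_width: 0.0845
gripper_force: 0.0
```

Run:
```python
from rig import imaging,env
from h import *
a=np.load("top0.npz");P=cloud(cam("top0.npz"),a["d"])
def keep(P,y0,y1,n):
    q=P[(P[...,0]>.59)&(P[...,0]<.64)&(P[...,1]>y0)&(P[...,1]<y1)&(P[...,2]>.07)&(P[...,2]<.1)]*1000
    print(n,"x",np.percentile(q[:,0],[2,98]),"y",q[:,1].min(),q[:,1].max())
    for b in np.arange(y0*1000,y1*1000,2.5):
        z=q[(q[:,1]>=b)&(q[:,1]<b+2.5)][:,2]
        if len(z):print(round(b),len(z),z.round(0)[:16])
keep(P,.078,.14,"top0")
p,d=imaging.get_image("top");ci=imaging.camera_info("top");np.savez("top2.npz",p=p,d=d,**ci);P=cloud(cam(ci),d)
keep(P,.05,.125,"top2")
# bail bar
for nm,PP in(("0",cloud(cam("top0.npz"),a["d"])),("2",P)):
    q=PP[(PP[...,2]>.2)&(PP[...,2]<.26)&(PP[...,0]>.57)&(PP[...,0]<.66)&(PP[...,1]>-.05)&(PP[...,1]<.09)]*1000
    if len(q):print("bar",nm,len(q),q.min(0),q.max(0),q[q[:,2]>np.percentile(q[:,2],60)].mean(0))
ci=imaging.camera_info("wrist");p,d=imaging.get_image("wrist");np.savez("w2.npz",p=p,d=d,**ci);cv2.imwrite("pics/w2.png",p)
print(env.observe()["position"])
```

```text
top0 x [595.79220278 628.6579856 ] y 79.33281575289152 118.8568939978938
78 11 [74. 74. 74. 74. 77. 74. 77. 73. 76. 74. 72.]
80 14 [87. 89. 87. 88. 86. 89. 86. 85. 88. 90. 87. 87. 80. 74.]
83 14 [85. 87. 90. 86. 88. 87. 88. 88. 85. 92. 86. 90. 82. 72.]
86 14 [87. 90. 89. 88. 90. 86. 90. 88. 89. 91. 87. 89. 80. 77.]
88 14 [90. 84. 87. 88. 89. 90. 90. 90. 86. 90. 86. 88. 79. 73.]
90 14 [87. 88. 88. 85. 85. 90. 91. 91. 89. 88. 89. 88. 79. 72.]
93 14 [92. 89. 87. 89. 89. 89. 87. 87. 88. 85. 86. 89. 76. 70.]
96 14 [89. 88. 87. 89. 86. 87. 87. 87. 87. 90. 88. 88. 75. 73.]
98 10 [70. 74. 73. 71. 75. 73. 72. 75. 75. 75.]
100 13 [73. 75. 75. 72. 76. 73. 72. 73. 73. 74. 76. 73. 72.]
103 14 [76. 73. 75. 73. 74. 79. 73. 75. 72. 75. 72. 76. 71. 72.]
106 16 [76. 73. 76. 82. 76. 84. 75. 84. 81. 79. 81. 80. 83. 82. 73. 70.]
108 14 [78. 81. 83. 81. 82. 82. 80. 84. 82. 85. 85. 84. 84. 75.]
110 11 [75. 82. 83. 81. 84. 82. 86. 82. 79. 80. 76.]
113 14 [74. 80. 82. 83. 80. 84. 84. 83. 83. 83. 81. 82. 83. 76.]
116 11 [78. 81. 81. 84. 83. 86. 83. 83. 81. 82. 73.]
118 5 [73. 83. 83. 80. 80.]
top2 x [595.8079
[... 628 characters left out ...]
.]
88 12 [72. 74. 75. 73. 76. 74. 78. 74. 76. 75. 73. 73.]
90 18 [73. 75. 73. 84. 73. 82. 76. 82. 71. 83. 72. 81. 81. 83. 80. 83.]
92 11 [72. 84. 84. 81. 83. 80. 80. 84. 81. 79. 73.]
95 12 [83. 81. 83. 81. 83. 81. 84. 85. 82. 84. 78. 74.]
98 15 [76. 84. 81. 82. 82. 83. 81. 82. 85. 81. 83. 82. 82. 76. 73.]
100 12 [71. 83. 82. 83. 83. 81. 85. 83. 80. 81. 74. 72.]
102 7 [72. 83. 79. 82. 80. 83. 82.]
bar 0 125 [587.09728548   9.4809463  200.21864168] [639.31688439  40.06190681 248.89584091] [613.24903769  36.0167367  245.48264428]
bar 2 123 [586.90529244  10.80861787 201.13534097] [639.05767175  39.98265176 250.03524857] [611.94142009  36.06948171 245.90195579]
[0.61434694 0.15497287 0.2880676 ]
```

View pics/w2.png

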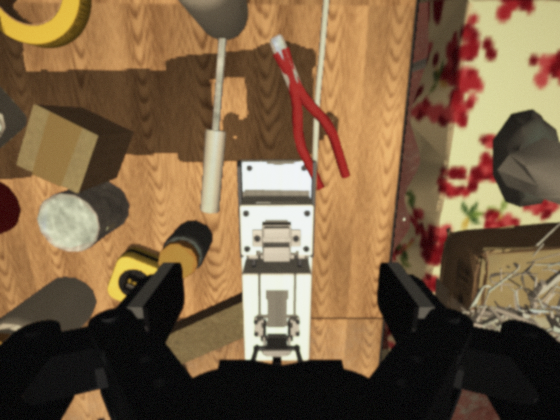

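The post and lip are at y 0.0645–0.0825, the opening centre is at y≈0.0865, and the ridge ends at 0.1035. The bail bar is at about (0.613, 0.036, 0.243). I'll grip the bail now.

arm_command --turn '[[0,0,0],[0,0,0],[0,0,0],[0,0,0],[0,0,0],[0,0,0],[0,0,0],[0,0,0],[0,0,0]]' --xyz '[[-0.5,0,0],[-0.7,0,0],[-0.7,0,0],[-0.59,0,0],[0,0,0.3],[0,0,0.4],[0,0,0.4],[0,0,0.22],[0,0,0]]' --claw '[85,85,85,85,85,85,85,85,85]' --squeeze 20

```text
time_s: 7.7
position: [0.6142, 0.0303, 0.2187]
tool_rot: [[-0.005, 1.0, -0.005], [1.0, 0.005, 0.001], [0.001, -0.005, -1.0]]
ft_force: [-0.2, 0.1, 0.7]
grip_width: 0.0853
gripper_force: 0.0
```

arm_command --turn '[[0,0,0],[0,0,0],[0,0,0],[0,0,0],[0,0,0],[0,0,0]]' --xyz '[[0,0,0],[0,0,0],[0,0,0],[0,0,0],[0,0,0],[0,0,0]]' --claw '[70,60,54,48,46,46]' --squeeze 20

```text
time_s: 8.3
position: [0.6144, 0.0303, 0.2222]
tool_rot: [[-0.006, 1.0, -0.0], [1.0, 0.006, 0.0], [0.0, -0.0, -1.0]]
ft_force: [-4.9, 1.8, 3.7]
grip_width: 0.0498
gripper_force: 20.4
```

arm_command --turn '[[0,0,0],[0,0,0],[0,0,0],[0,0,0],[0,0,0]]' --xyz '[[0.165,-0.02,0.095],[0.165,0,0.1],[0.145,0,0.115],[0.145,0,0.12],[0,0,0]]' --claw '[46,46,46,46,46]'

```text
time_s: 8.8
position: [0.6135, 0.0625, 0.1988]
tool_rot: [[-0.007, 1.0, -0.001], [1.0, 0.007, 0.001], [0.001, -0.001, -1.0]]
ft_force: [-3.2, 3.3, 3.2]
grip_width: 0.0495
gripper_force: 20.9
```

Run:
```python
from rig import imaging,env
from h import *
ci=imaging.camera_info("wrist");p,d=imaging.get_image("wrist");np.savez("w3.npz",p=p,d=d,**ci);cv2.imwrite("pics/w3.png",p[100:])
p,d=imaging.get_image("scene");cv2.imwrite("pics/s3.png",cv2.resize(p[150:285,220:370],None,fx=4,fy=4))
s=env.observe();print(s["position"],s["ft_force"],s["grip_width"])
```

```text
[0.6135642  0.06168533 0.19939397] [-4.13358179  2.56227465  3.86564927] 0.04968241069510481
```

View pics/w3.png

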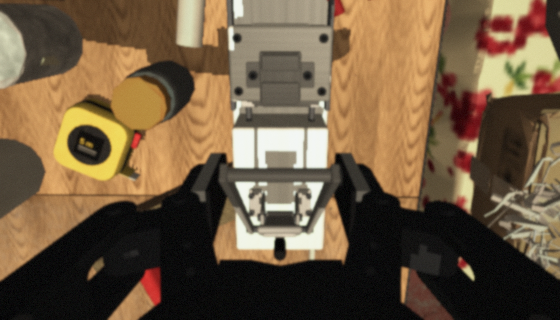

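The wrist view shows the bar at about row 272 of the full image, columns 225–335, held between the fingers. Forces are low, so I'll continue the arc.

arm_command --turn '[[0,0,0],[0,0,0],[0,0,0],[0,0,0],[0,0,0],[0,0,0],[0,0,0]]' --xyz '[[0.125,-0.02,0.135],[0.125,0,0.135],[0.105,0,0.15],[0.105,0,0.155],[0.085,0,0.165],[0.085,0,0.165],[0,0,0]]' --claw '[46,46,46,46,46,46,46]'

```text
time_s: 9.6
position: [0.6126, 0.0928, 0.1531]
tool_rot: [[-0.006, 1.0, -0.001], [1.0, 0.006, -0.0], [-0.0, -0.001, -1.0]]
ft_force: [0.1, 1.7, 0.8]
grip_width: 0.0497
gripper_force: 21.3
```

```bash
cat > bar.py <<'E'
from rig import imaging,env
from h import *
s=env.observe();t=s["position"];print("tcp",t.round(4),"F",s["ft_force"].round(1),"w",round(float(s["grip_width"]),4))
ci=imaging.camera_info("wrist");p,d=imaging.get_image("wrist");np.savez("wl.npz",p=p,d=d,**ci)
P=cloud(cam(ci),d);q=P-t
m=(abs(q[...,0])<.018)&(q[...,1]>-.02)&(q[...,1]<.035)&(q[...,2]>-.012)&(q[...,2]<.04)
v,u=np.nonzero(m)
r=P[m]
for row in np.unique(v):
    k=v==row
    if k.sum()>15: print(row,k.sum(),np.median(r[k],0).round(4))
E
python3 bar.py
```

```text
tcp [0.6126 0.0928 0.1531] F [0.1 1.7 0.8] w 0.0497
265 88 [0.6125 0.104  0.17  ]
266 87 [0.6127 0.1039 0.1708]
267 87 [0.6123 0.1037 0.1713]
268 88 [0.6125 0.1034 0.1717]
269 87 [0.6127 0.1031 0.172 ]
270 88 [0.6125 0.1028 0.1722]
271 89 [0.6127 0.1025 0.1726]
272 87 [0.6127 0.1022 0.1727]
273 89 [0.6128 0.1018 0.173 ]
274 88 [0.613  0.1013 0.1728]
275 88 [0.6126 0.1009 0.1729]
276 88 [0.6126 0.1005 0.1729]
277 88 [0.6126 0.1    0.1728]
278 87 [0.6128 0.0993 0.1723]
279 17 [0.6271 0.0984 0.1713]
```

arm_command --turn '[[0,0,0],[0,0,0],[0,0,0],[0,0,0],[0,0,0],[0,0,0]]' --xyz '[[0.06,0,0.175],[0.06,0,0.175],[0.03,0,0.16],[0.03,0,0.16],[-0.04,0,0.15],[0,0,0]]' --claw '[46,46,46,46,46,46]'

```text
time_s: 10.25
position: [0.6125, 0.099, 0.1123]
tool_rot: [[-0.005, 1.0, -0.001], [1.0, 0.005, -0.001], [-0.001, -0.001, -1.0]]
ft_force: [0.7, 1.5, 0.9]
grip_width: 0.0494
gripper_force: 21.5
```

```bash
python3 bar.py
```

```text
tcp [0.6125 0.099  0.1123] F [0.7 1.5 0.9] w 0.0494
263 87 [0.6127 0.1107 0.1284]
264 85 [0.6123 0.1106 0.1292]
265 87 [0.6127 0.1104 0.1297]
266 88 [0.6125 0.1101 0.13  ]
267 88 [0.6125 0.1099 0.1305]
268 88 [0.6125 0.1096 0.1308]
269 87 [0.6123 0.1092 0.1311]
270 87 [0.6127 0.1088 0.131 ]
271 88 [0.6125 0.1085 0.1313]
272 88 [0.6125 0.1081 0.1315]
273 88 [0.6125 0.1077 0.1315]
274 88 [0.6125 0.1071 0.1313]
275 88 [0.6125 0.1066 0.1311]
276 87 [0.6127 0.106  0.1309]
277 21 [0.6261 0.1051 0.1298]
```

arm_command --turn '[[0,0,0],[0,0,0],[0,0,0],[0,0,0],[0,0,0],[0,0,0],[0,0,0]]' --xyz '[[-0.03,0,0.09],[-0.03,0,0.09],[-0.03,0,0.09],[-0.04,0,0.09],[-0.04,0,0.09],[-0.04,0,0.09],[0,0,0]]' --claw '[46,46,46,46,46,46,46]'

```text
time_s: 11.0
position: [0.6127, 0.0883, 0.0859]
tool_rot: [[-0.005, 1.0, -0.001], [1.0, 0.005, -0.001], [-0.001, -0.001, -1.0]]
ft_force: [0.3, 0.3, 1.6]
grip_width: 0.0498
gripper_force: 21.9
```

```bash
python3 bar.py | sed -n '1p;4,12p'
```

```text
tcp [0.6127 0.0883 0.0859] F [0.3 0.3 1.6] w 0.0498
233 60 [0.6129 0.1044 0.0776]
234 61 [0.6132 0.1044 0.0788]
235 62 [0.6129 0.1042 0.0798]
236 62 [0.6129 0.1038 0.08  ]
237 62 [0.6129 0.1034 0.0804]
238 61 [0.6127 0.1029 0.0804]
239 62 [0.6129 0.1025 0.0806]
240 62 [0.613  0.1019 0.0805]
241 62 [0.613  0.1015 0.0806]
```

Run:
```python
from h import *
a=np.load("wl.npz");P=cloud(cam("wl.npz"),a["d"])
u=[278,290]
for v in range(225,285,2): print(v,P[v,278].round(4),P[v,292].round(4))
cv2.imwrite("pics/w5.png",cv2.resize(a["p"][190:330,190:370],None,fx=4,fy=4))
```

```text
225 [0.6117 0.1053 0.0682] [0.6187 0.1057 0.0692]
227 [0.6117 0.105  0.0705] [0.6187 0.1054 0.0715]
229 [0.6117 0.1046 0.0722] [0.6186 0.105  0.0732]
231 [0.6117 0.1046 0.0753] [0.6186 0.1047 0.0754]
233 [0.6117 0.1044 0.0775] [0.6185 0.1044 0.0775]
235 [0.6117 0.1042 0.0797] [0.6184 0.1042 0.0798]
237 [0.6117 0.103  0.0793] [0.6184 0.1034 0.0802]
239 [0.6118 0.1027 0.0813] [0.6184 0.1028 0.0813]
241 [0.6118 0.1016 0.0809] [0.6184 0.1014 0.0803]
243 [0.6118 0.1003 0.0804] [0.6184 0.1006 0.081 ]
245 [0.6118 0.0998 0.0816] [0.6184 0.0997 0.0812]
247 [0.6118 0.0982 0.0802] [0.6185 0.0984 0.0806]
249 [0.6118 0.0972 0.0803] [0.6185 0.0975 0.0809]
251 [0.6118 0.0962 0.0803] [0.6185 0.0965 0.081 ]
253 [0.6118 0.0957 0.0815] [0.6185 0.0952 0.0804]
255 [0.6118 0.0943 0.0807] [0.6185 0.0943 0.0807]
257 [0.6118 0.0932 0.0806] [0.6186 0.0932 0.0804]
259 [0.6118 0.0916 0.0795] [0.6186 0.0922 0.0805]
261 [0.6118 0.0871 0.072 ] [0.6189 0.0874 0.0725]
263 [0.6119 0.0995 0.1008] [0.6178 0.0996 0.1009]
265 [0.6119 0.0995 0.1028] [0.6177 0.0997 0.1031]
267 [0.612  0.0995 0.1047] [0.6177 0.0988 0.1032]
269 [0.612  0.0989 0.1052] [0.6177 0.0988 0.1051]
271 [0.612  0.0978 0.1048] [0.6177 0.0975 0.1041]
273 [0.612  0.0972 0.1054] [0.6177 0.0965 0.104 ]
275 [0.612  0.0948 0.1025] [0.6177 0.096  0.1048]
277 [0.6118 0.0795 0.0748] [0.619  0.0799 0.0754]
279 [0.6119 0.0835 0.0845] [0.6187 0.0827 0.0829]
281 [0.6119 0.0833 0.0862] [0.6185 0.0833 0.086 ]
283 [0.6119 0.0823 0.0862] [0.6186 0.082  0.0855]
```

View pics/w5.png

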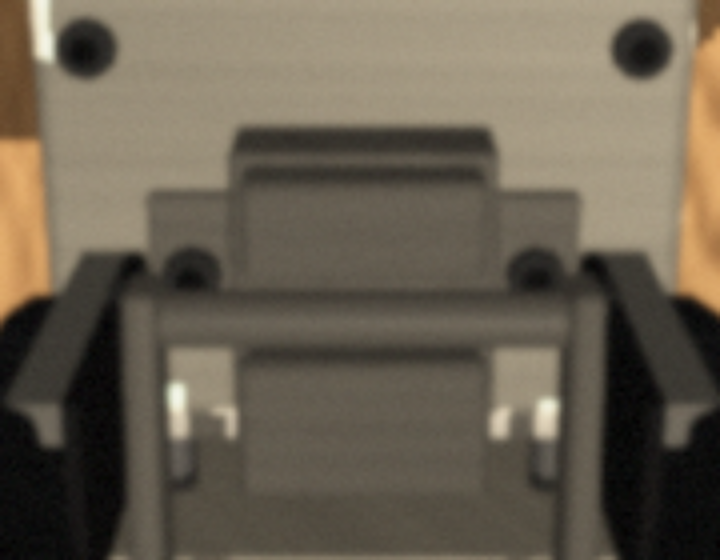

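Bar centre is at about y 0.097, z 0.102. In the same view, the ridge's front edge is at y 0.0915 and the lip's rear edge at 0.0835. The fingers have slid low on the legs, so I'll regrip 6 mm higher and then lower the bar onto the ridge.

arm_command --turn '[[0,0,0],[0,0,0],[0,0,0],[0,0,0],[0,0,0],[0,0,0],[0,0,0],[0,0,0]]' --xyz '[[0,0,0],[0,0,0],[0,0,-0.06],[0,0,-0.06],[0,0,0],[0,0,0],[0,0,0],[0,0,0]]' --claw '[60,60,60,60,54,46,46,46]' --squeeze 20

```text
time_s: 11.85
position: [0.6126, 0.0889, 0.0925]
tool_rot: [[-0.005, 1.0, -0.0], [1.0, 0.005, -0.0], [-0.0, -0.0, -1.0]]
ft_force: [0.3, 0.1, 0.2]
grip_width: 0.0462
gripper_force: 0.0
```

```bash
cat > bar2.py <<'E'
from rig import imaging,env
from h import *
s=env.observe();t=s["position"];print("tcp",t.round(4),"F",s["ft_force"].round(1),"w",round(float(s["grip_width"]),4))
ci=imaging.camera_info("wrist");p,d=imaging.get_image("wrist");np.savez("wl.npz",p=p,d=d,**ci)
P=cloud(cam(ci),d)
for v in range(225,330):
    k=(abs(P[v,:,0]-.6125)<.010)&(abs(P[v,:,1]-.09)<.025)&(P[v,:,2]>.066)
    if k.sum()>10: print(v,*(np.median(P[v][k],0)[1:]*1000).round(1),end=" | ")
E
python3 bar2.py
```

```text
tcp [0.6126 0.0889 0.0925] F [0.3 0.1 0.2] w 0.0462
225 105.1 72.4 | 226 104.5 72.3 | 227 104.0 72.2 | 228 104.5 75.3 | 229 104.4 76.6 | 230 104.4 78.2 | 231 104.3 79.4 | 232 104.1 80.2 | 233 103.6 80.4 | 234 103.1 80.5 | 235 102.6 80.5 | 236 102.1 80.5 | 237 101.5 80.4 | 238 101.1 80.5 | 239 100.5 80.6 | 240 100.0 80.6 | 241 99.4 80.5 | 242 98.9 80.4 | 243 98.3 80.3 | 244 97.8 80.4 | 245 97.3 80.5 | 246 96.7 80.4 | 247 97.6 84.0 | 248 97.3 84.5 | 249 97.1 85.2 | 250 96.6 85.4 | 251 96.4 86.0 | 252 95.9 86.1 | 253 95.5 86.3 | 254 95.0 86.3 | 255 94.4 86.3 | 256 93.9 86.3 | 257 93.3 86.2 | 258 92.6 85.7 | 259 86.0 72.4 | 260 85.5 72.4 | 261 84.9 72.4 | 262 84.3 72.4 | 263 83.7 72.4 | 264 83.1 72.4 | 265 82.5 72.2 | 266 81.9 72.3 | 267 81.4 72.5 | 268 80.9 72.5 | 269 80.3 72.5 | 270 79.7 72.5 | 271 79.1 72.5 | 272 79.4 74.3 | 273 83.5 83.6 | 274 83.3 84.4 | 275 83.2 85.2 | 276 82.9 85.7 | 277 82.4 85.8 | 278 82.0 86.0 | 279 81.3 85.7 | 280 80.8 85.9 | 281 80.3 86.0 | 282 79.8 86.0 | 283 79.1 85.7 | 284 78.7 86.1 | 285 78.0 85.9 | 286 77.6 86.1 | 287 77.0 86.0 | 288 76.4 85.9 | 289 76.0 86.3 | 290 75.3 86.0 | 291 74.7 85.9 | 292 74.2 86.0 | 293 73.6 85.8 | 294 73.0 85.9 | 295 72.4 85.9 | 296 71.9 86.0 | 297 71.4 85.9 | 298 70.7 85.8 | 299 70.1 85.9 | 300 69.7 86.0 | 301 69.1 85.9 | 302 68.6 86.1 | 303 68.0 86.0 | 304 67.4 86.1 | 305 66.7 85.9 | 306 66.2 85.9 |
```

Run:
```python
from h import *
a=np.load("wl.npz");P=cloud(cam("wl.npz"),a["d"])*1000
for x in(-34,-30,-27,-22,22,27,30,34):
    o=[]
    for y in range(64,112,4):
        k=(abs(P[...,0]-612.5-x)<1.2)&(abs(P[...,1]-y)<2)&(P[...,2]>50)
        o.append((y,int(np.median(P[...,2][k]).round()) if k.any() else None))
    print(x,o)
```

```text
-34 [(64, None), (68, None), (72, None), (76, None), (80, None), (84, 60), (88, 61), (92, 60), (96, 112), (100, 140), (104, 98), (108, 60)]
-30 [(64, None), (68, None), (72, None), (76, None), (80, None), (84, 60), (88, 61), (92, 61), (96, 61), (100, 144), (104, 140), (108, 61)]
-27 [(64, None), (68, None), (72, None), (76, None), (80, None), (84, None), (88, None), (92, 63), (96, 63), (100, 135), (104, 139), (108, 163)]
-22 [(64, 93), (68, 92), (72, 91), (76, 91), (80, 109), (84, 112), (88, 112), (92, 109), (96, 108), (100, 119), (104, 165), (108, 173)]
22 [(64, 91), (68, 89), (72, 88), (76, 88), (80, 89), (84, 89), (88, 88), (92, 86), (96, 85), (100, 81), (104, 148), (108, 174)]
27 [(64, None), (68, None), (72, None), (76, None), (80, None), (84, None), (88, None), (92, 63), (96, 64), (100, 131), (104, 142), (108, 165)]
30 [(64, None), (68, None), (72, None), (76, None), (80, None), (84, None), (88, None), (92, 61), (96, 61), (100, 127), (104, 141), (108, 160)]
34 [(64, None), (68, None), (72, None), (76, None), (80, None), (84, 61), (88, 60), (92, 61), (96, 111), (100, 141), (104, 141), (108, 61)]
```

arm_command --turn '[[0,0,0],[0,0,0],[0,0,0],[0,0,0],[0,0,0],[0,0,0],[0,0,0],[0,0,0],[0,0,0]]' --xyz '[[0,0,-0.04],[0,0,0],[0,0,0],[-0.05,0,0.15],[-0.05,0,0.2],[0,0,0],[0,0,0],[0,0,0],[0,0,0]]' --claw '[64,64,64,64,64,56,46,46,46]' --squeeze 20

```text
time_s: 12.8
position: [0.6126, 0.0839, 0.0771]
tool_rot: [[-0.005, 1.0, -0.0], [1.0, 0.005, 0.0], [0.0, -0.0, -1.0]]
ft_force: [-1.2, -1.0, -0.8]
grip_width: 0.0492
gripper_force: 25.1
```

```bash
python3 bar2.py
```

```text
tcp [0.6126 0.0839 0.0771] F [-1.2 -1.  -0.8] w 0.0492
225 105.1 72.1 | 226 104.7 72.4 | 227 104.2 72.5 | 228 104.4 74.4 | 229 104.5 76.0 | 230 104.4 77.1 | 231 104.4 78.4 | 232 104.3 79.6 | 233 104.1 80.3 | 234 103.6 80.2 | 235 103.1 80.2 | 236 102.8 80.6 | 237 102.2 80.4 | 238 101.8 80.4 | 239 101.4 80.6 | 240 100.9 80.5 | 241 100.4 80.5 | 242 99.9 80.6 | 243 99.5 80.5 | 244 98.9 80.4 | 245 98.4 80.5 | 246 98.0 80.7 | 247 97.5 80.4 | 248 97.0 80.5 | 249 96.5 80.3 | 250 97.7 84.5 | 251 97.6 85.4 | 252 97.4 85.9 | 253 97.1 86.4 | 254 96.8 86.7 | 255 96.5 87.1 | 256 96.1 87.2 | 257 95.7 87.4 | 258 95.3 87.5 | 259 94.8 87.4 | 260 94.3 87.3 | 261 93.7 87.2 | 262 93.2 87.0 | 263 92.2 85.9 | 264 85.4 72.5 | 265 84.8 72.3 | 266 84.3 72.4 | 267 83.9 72.6 | 268 83.3 72.5 | 269 82.7 72.3 | 270 82.2 72.4 | 271 81.7 72.5 | 272 81.2 72.5 | 273 80.6 72.6 | 274 80.0 72.4 | 275 79.5 72.4 | 276 79.2 72.9 | 277 79.5 74.5 | 278 83.4 83.1 | 279 83.5 84.2 | 280 83.3 84.8 | 281 83.1 85.2 | 282 82.8 85.7 | 283 82.5 86.0 | 284 81.9 85.8 | 285 81.4 86.0 | 286 81.0 85.9 | 287 80.3 85.8 | 288 79.9 85.9 | 289 79.5 86.1 | 290 79.0 86.0 | 291 78.4 85.9 | 292 78.0 86.1 | 293 77.5 86.0 | 294 77.0 86.0 | 295 76.5 86.0 | 296 76.0 86.2 | 297 75.5 86.1 | 298 74.9 85.9 | 299 74.5 86.0 | 300 73.9 86.0 | 301 73.4 86.0 | 302 72.9 86.0 | 303 72.5 86.1 | 304 71.8 85.9 | 305 71.4 86.0 | 306 70.9 86.0 | 307 70.3 86.0 | 308 69.8 85.9 | 309 69.4 86.1 | 310 68.9 86.1 | 311 68.2 85.9 | 312 67.8 86.1 | 313 67.3 86.1 | 314 66.6 85.9 | 315 66.0 85.8 |
```

arm_command --turn '[[0,0,0],[0,0,0],[0,0,0],[0,0,0],[0,0,0]]' --xyz '[[-0.04,0,0],[-0.04,0,0],[-0.04,0,0],[-0.03,0,0],[0,0,0]]' --claw '[46,46,46,46,46]'

```text
time_s: 13.35
position: [0.6128, 0.0763, 0.0771]
tool_rot: [[-0.005, 1.0, 0.0], [1.0, 0.005, 0.0], [0.0, 0.0, -1.0]]
ft_force: [-1.0, 3.0, -1.9]
grip_width: 0.0495
gripper_force: 24.8
```

```bash
python3 bar2.py|tr '|' '\n' | sed -n '1p;20,60p'|paste -sd'|'
```

```text
tcp [0.6128 0.0763 0.0771] F [-1.   3.  -1.9] w 0.0495| 243 88.7 72.5 | 244 88.1 72.5 | 245 87.6 72.4 | 246 87.2 72.6 | 247 86.5 72.2 | 248 86.0 72.3 | 249 90.5 84.3 | 250 90.4 85.1 | 251 90.2 85.7 | 252 90.0 86.3 | 253 89.6 86.4 | 254 89.2 86.7 | 255 88.9 87.1 | 256 88.6 87.3 | 257 88.1 87.4 | 258 87.7 87.4 | 259 87.2 87.5 | 260 86.8 87.5 | 261 86.2 87.3 | 262 85.5 86.8 | 263 83.3 83.2 | 264 83.4 84.4 | 265 83.3 85.2 | 266 83.0 85.5 | 267 82.6 85.7 | 268 82.1 85.7 | 269 81.7 85.8 | 270 81.4 86.2 | 271 80.7 85.8 | 272 80.3 85.9 | 273 79.8 86.0 | 274 79.3 85.9 | 275 78.8 85.9 | 276 78.4 86.1 | 277 77.8 85.9 | 278 77.4 86.1 | 279 76.9 86.1 | 280 76.4 86.0 | 281 75.9 86.0 | 282 75.4 86.0 | 283 75.0 86.1
```

arm_command --turn '[[0,0,0],[0,0,0],[0,0,0],[0,0,0]]' --xyz '[[0,0,0.04],[0,0,0.04],[0,0,0.03],[0,0,0]]' --claw '[46,46,46,46]'

```text
time_s: 13.8
position: [0.613, 0.0755, 0.0718]
tool_rot: [[-0.005, 1.0, 0.001], [1.0, 0.005, -0.002], [-0.002, 0.001, -1.0]]
ft_force: [-1.2, -4.3, 2.5]
grip_width: 0.0494
gripper_force: 25.3
```

```bash
python3 bar2.py|tr '|' '\n' | sed -n '1p;20,60p'|paste -sd'|'
```

```text
tcp [0.613  0.0755 0.0718] F [-1.2 -4.3  2.5] w 0.0494| 243 93.2 80.5 | 244 92.7 80.4 | 245 92.2 80.2 | 246 88.5 72.5 | 247 88.0 72.4 | 248 87.6 72.6 | 249 87.0 72.3 | 250 89.5 79.6 | 251 89.3 80.0 | 252 89.0 80.4 | 253 88.8 81.1 | 254 88.4 81.3 | 255 88.1 81.5 | 256 87.7 81.8 | 257 87.2 81.9 | 258 86.8 81.7 | 259 86.4 82.0 | 260 85.8 81.7 | 261 85.4 81.8 | 262 84.6 81.2 | 263 80.0 72.4 | 264 79.5 72.4 | 265 79.1 72.6 | 266 79.4 74.2 | 267 83.5 83.9 | 268 83.4 84.6 | 269 83.1 85.0 | 270 82.9 85.6 | 271 82.6 85.8 | 272 82.2 85.9 | 273 81.8 86.0 | 274 81.3 86.0 | 275 80.7 85.8 | 276 80.3 86.0 | 277 79.8 85.9 | 278 79.4 86.0 | 279 78.9 85.9 | 280 78.4 85.9 | 281 78.0 86.0 | 282 77.6 86.1 | 283 77.1 86.0
```

arm_command --turn '[[0,0,0],[0,0,0],[0,0,0]]' --xyz '[[0.01,0,0.03],[0,0,0.03],[0,0,0]]' --claw '[46,46,46]'

```text
time_s: 14.15
position: [0.613, 0.0762, 0.0688]
tool_rot: [[-0.005, 1.0, 0.001], [1.0, 0.005, -0.001], [-0.001, 0.001, -1.0]]
ft_force: [-2.1, -5.3, 3.4]
grip_width: 0.0493
gripper_force: 25.5
```

```bash
python3 bar2.py|tr '|' '\n' | sed -n '1p;20,45p'|paste -sd'|'
```

```text
tcp [0.613  0.0762 0.0688] F [-2.1 -5.3  3.4] w 0.0493| 243 95.0 80.6 | 244 94.6 80.6 | 245 94.2 80.7 | 246 93.8 80.7 | 247 93.2 80.4 | 248 92.7 80.3 | 249 92.2 80.3 | 250 89.7 75.4 | 251 89.7 76.6 | 252 89.6 77.3 | 253 89.3 77.8 | 254 88.9 78.0 | 255 88.6 78.5 | 256 88.2 78.5 | 257 87.8 78.6 | 258 87.4 78.8 | 259 86.9 78.9 | 260 86.5 78.9 | 261 86.0 78.8 | 262 85.3 78.5 | 263 84.6 78.0 | 264 81.5 72.4 | 265 81.0 72.4 | 266 80.5 72.4 | 267 80.1 72.6 | 268 79.5 72.3
```

arm_command --turn '[[0,0,0],[0,0,0],[0,0,0],[0,0,0],[0,0,0],[0,0,0],[0,0,0]]' --xyz '[[-0.02,0,0.005],[-0.04,0,0],[-0.03,0,0],[0,0,0],[0,0,0],[0,0,0],[0,0,0]]' --claw '[46,46,46,46,56,64,64]'

```text
time_s: 14.9
position: [0.6129, 0.0722, 0.0683]
tool_rot: [[-0.005, 1.0, 0.0], [1.0, 0.005, -0.0], [-0.0, 0.0, -1.0]]
ft_force: [-0.0, -0.1, 0.1]
grip_width: 0.0642
gripper_force: 0.0
```

```bash
python3 bar2.py|tr '|' '\n' | sed -n '1p;10,55p'|paste -sd'|'
```

```text
tcp [0.6129 0.0722 0.0683] F [-0.  -0.1  0.1] w 0.0642| 233 95.7 80.6 | 234 95.3 80.7 | 235 94.8 80.4 | 236 94.4 80.5 | 237 93.9 80.5 | 238 93.5 80.6 | 239 93.0 80.5 | 240 92.5 80.4 | 241 92.0 80.2 | 242 88.5 72.4 | 243 88.1 72.5 | 244 87.5 72.3 | 245 87.1 72.6 | 246 86.7 72.6 | 247 86.1 72.5 | 248 85.7 72.5 | 249 86.4 75.6 | 250 86.4 76.5 | 251 86.1 76.9 | 252 85.8 77.4 | 253 85.5 77.8 | 254 85.2 78.1 | 255 84.8 78.2 | 256 84.4 78.3 | 257 83.9 78.5 | 258 83.5 78.6 | 259 83.0 78.4 | 260 82.5 78.3 | 261 81.8 77.9 | 262 80.1 75.1 | 263 83.5 83.5 | 264 83.4 84.3 | 265 83.2 84.8 | 266 83.0 85.4 | 267 82.7 85.7 | 268 82.4 85.8 | 269 81.9 86.0 | 270 81.5 85.9 | 271 81.0 85.9 | 272 80.6 85.9 | 273 80.1 85.9 | 274 79.8 86.1 | 275 79.2 85.9 | 276 78.8 86.0 | 277 78.3 86.0 | 278 77.9 86.2
```

The bar is hooked under the lip (y 0.083, z 0.075). Next I'll lift clear, close the fingers and locate the lever.

arm_command --turn '[[0,0,0],[0,0,0],[0,0,0],[0,0,0],[0,0,0],[0,0,0],[0,0,0],[0,0,0]]' --xyz '[[0,0,-0.1],[0,0,-0.3],[0,0,-0.5],[0,0,-0.6],[0,0,-0.6],[0,0,-0.5],[0,0,0],[0,0,0]]' --claw '[66,66,66,66,66,30,0,0]'

```text
time_s: 15.75
position: [0.6127, 0.0724, 0.1985]
tool_rot: [[-0.005, 1.0, 0.001], [1.0, 0.005, -0.0], [-0.0, 0.001, -1.0]]
ft_force: [-0.0, 0.1, -0.3]
grip_width: 0.0229
gripper_force: 0.0
```

```bash
cat > lev.py <<'E'
from rig import imaging,env
from h import *
s=env.observe();print("tcp",s["position"].round(4))
for n in("top","scene"):
    ci=imaging.camera_info(n);p,d=imaging.get_image(n);np.savez(n+"l.npz",p=p,d=d,**ci);P=cloud(cam(ci),d)*1000
    m=(P[...,0]>595)&(P[...,0]<630)&(P[...,1]>-130)&(P[...,1]<110)&(P[...,2]>66)&(P[...,2]<180)
    q=P[m];print(n)
    for y in range(-126,108,6):
        z=q[abs(q[:,1]-y)<3];c=abs(z[:,0]-612.5)<10
        if c.sum()>1:print(y,c.sum(),np.percentile(z[c][:,2],[10,50,90]).round(0),end=" | ")
    print()
E
python3 lev.py
```

```text
tcp [0.6127 0.0724 0.1985]
top
-84 2 [69. 69. 69.] | -78 18 [130. 155. 157.] | -72 32 [136. 142. 150.] | -66 22 [126. 132. 135.] | -60 25 [118. 123. 128.] | -54 21 [110. 115. 120.] | -48 23 [103. 106. 111.] | -42 25 [ 93.  96. 101.] | -36 17 [90. 92. 95.] | -30 8 [80. 88. 91.] | 90 3 [81. 81. 83.] | 96 8 [80. 83. 85.] | 102 9 [81. 81. 84.] | 
scene
-84 13 [71. 80. 83.] | -78 32 [ 73. 112. 155.] | -72 2 [132. 134. 136.] | -66 4 [117. 131. 134.] | -60 12 [103. 111. 124.] | -54 4 [110. 114. 117.] | -48 4 [ 84. 108. 110.] | -42 4 [78. 95. 99.] | -36 2 [92. 94. 95.] | 66 20 [72. 80. 87.] | 72 4 [85. 87. 89.] | 78 9 [86. 89. 89.] | 84 2 [76. 81. 86.] | 90 7 [75. 77. 84.] | 96 9 [79. 81. 84.] | 102 7 [80. 83. 84.] |
```

arm_command --turn '[[0,0,0],[0,0,0],[0,0,0],[0,0,0],[0,0,0],[0,0,0],[0,0,0]]' --xyz '[[-0.56,0,0],[-0.56,0,0],[-0.57,0,0],[-0.56,0,0.1],[-0.12,0,0.4],[-0.1,0,0.4],[0,0,0]]' --claw '[0,0,0,0,0,0,0]'

```text
time_s: 16.55
position: [0.6118, -0.0514, 0.1497]
tool_rot: [[-0.004, 1.0, -0.007], [1.0, 0.004, 0.002], [0.002, -0.007, -1.0]]
ft_force: [0.7, -0.2, 1.0]
grip_width: 0.0001
gripper_force: 0.0
```

arm_command --turn '[[0,0,0],[0,0,0],[0,0,0],[0,0,0],[0,0,0]]' --xyz '[[-0.1,0,0.06],[-0.08,0,0.05],[-0.06,0,0.03],[-0.045,0,0.033],[-0.045,0,0.033]]' --claw '[0,0,0,0,0]'

```text
time_s: 17.05
position: [0.6137, -0.0677, 0.1433]
tool_rot: [[-0.005, 1.0, 0.001], [1.0, 0.005, -0.0], [-0.0, 0.001, -1.0]]
ft_force: [-0.8, -0.0, 0.6]
grip_width: 0.0004
gripper_force: 0.3
```

arm_command --turn '[[0,0,0],[0,0,0],[0,0,0],[0,0,0]]' --xyz '[[-0.045,0,0.05],[-0.045,0,0.05],[-0.045,0,0.05],[-0.045,0,0.05]]' --claw '[0,0,0,0]'

```text
time_s: 17.45
position: [0.6137, -0.0768, 0.133]
tool_rot: [[-0.005, 1.0, 0.0], [1.0, 0.005, -0.0], [-0.0, 0.0, -1.0]]
ft_force: [0.0, 2.8, 2.5]
grip_width: -0.0005
gripper_force: 1.1
```

arm_command --turn '[[0,0,0],[0,0,0],[0,0,0],[0,0,0]]' --xyz '[[-0.035,0,0.05],[-0.035,0,0.05],[-0.035,0,0.05],[-0.035,0,0.05]]' --claw '[0,0,0,0]'

```text
time_s: 17.85
position: [0.6136, -0.0838, 0.1228]
tool_rot: [[-0.005, 1.0, -0.0], [1.0, 0.005, -0.0], [-0.0, -0.0, -1.0]]
ft_force: [-0.5, 0.7, 3.3]
grip_width: 0.0003
gripper_force: 0.9
```

arm_command --turn '[[0,0,0],[0,0,0],[0,0,0],[0,0,0]]' --xyz '[[-0.027,0,0.05],[-0.027,0,0.05],[-0.027,0,0.05],[-0.027,0,0.05]]' --claw '[0,0,0,0]'

```text
time_s: 18.25
position: [0.6136, -0.0892, 0.1128]
tool_rot: [[-0.005, 1.0, -0.0], [1.0, 0.005, -0.0], [-0.0, -0.0, -1.0]]
ft_force: [1.3, -0.5, 1.0]
grip_width: 0.0002
gripper_force: 0.6
```

arm_command --turn '[[0,0,0],[0,0,0],[0,0,0],[0,0,0],[0,0,0]]' --xyz '[[-0.017,0,0.045],[-0.017,0,0.045],[-0.017,0,0.045],[-0.012,0,0.045],[-0.01,0,0.045]]' --claw '[0,0,0,0,0]'

```text
time_s: 18.75
position: [0.6136, -0.0926, 0.1015]
tool_rot: [[-0.005, 1.0, -0.0], [1.0, 0.005, 0.0], [0.0, -0.0, -1.0]]
ft_force: [-0.8, -0.1, 0.0]
grip_width: 0.0
gripper_force: 0.2
```

arm_command --turn '[[0,0,0],[0,0,0],[0,0,0],[0,0,0]]' --xyz '[[-0.006,0,0.045],[-0.006,0,0.045],[0,0,0.03],[0,0,0]]' --claw '[0,0,0,0]'

```text
time_s: 19.15
position: [0.6136, -0.0932, 0.0955]
tool_rot: [[-0.005, 1.0, -0.0], [1.0, 0.005, 0.0], [0.0, -0.0, -1.0]]
ft_force: [-0.1, 0.2, -1.2]
grip_width: -0.0
gripper_force: 0.0
```

arm_command --turn '[[0,0,0],[0,0,0],[0,0,0],[0,0,0]]' --xyz '[[0,0,0.03],[0,0,0.03],[0,0,0.02],[0,0,0]]' --claw '[0,0,0,0]'

```text
time_s: 19.55
position: [0.6136, -0.0932, 0.0916]
tool_rot: [[-0.005, 1.0, -0.0], [1.0, 0.005, 0.0], [0.0, -0.0, -1.0]]
ft_force: [-0.3, -0.5, -0.1]
grip_width: -0.0002
gripper_force: 0.0
```

```bash
python3 lev.py
```

```text
tcp [ 0.6136 -0.0932  0.0916]
top
-84 4 [87. 89. 91.] | -78 10 [88. 90. 92.] | -42 9 [89. 92. 95.] | -36 16 [90. 92. 96.] | -30 9 [84. 89. 91.] | 60 8 [86. 87. 88.] | 66 15 [86. 87. 89.] | 72 21 [86. 88. 90.] | 78 14 [80. 87. 90.] | 84 16 [73. 74. 76.] | 90 23 [75. 81. 84.] | 96 14 [80. 82. 84.] | 102 7 [79. 81. 83.] | 
scene
-114 9 [91. 93. 95.] | -108 23 [ 90. 160. 172.] | -102 47 [ 90. 111. 139.] | -96 8 [ 78.  91. 125.] | -90 13 [ 85. 105. 154.] | -84 14 [ 69.  86. 101.] | -78 20 [ 71.  88. 111.] | -72 11 [83. 88. 90.] | -66 10 [81. 88. 91.] | -60 7 [86. 89. 90.] | -54 11 [84. 87. 92.] | -48 8 [88. 90. 92.] | -42 9 [89. 92. 94.] | -36 7 [90. 91. 93.] | 60 9 [70. 74. 81.] | 66 16 [78. 86. 89.] | 72 8 [86. 87. 88.] | 78 8 [85. 87. 89.] | 90 12 [75. 79. 84.] | 96 8 [79. 82. 84.] | 102 2 [79. 79. 80.] |
```

arm_command --turn '[[0,0,0],[0,0,0],[0,0,0]]' --xyz '[[0,0,0.02],[0,0,0.02],[0,0,0]]' --claw '[0,0,0]'

```text
time_s: 19.95
position: [0.6137, -0.0932, 0.0897]
tool_rot: [[-0.005, 1.0, -0.0], [1.0, 0.005, 0.0], [0.0, -0.0, -1.0]]
ft_force: [-0.1, 0.0, 0.0]
grip_width: -0.0001
gripper_force: 0.0
```

arm_command --turn '[[0,0,0],[0,0,0]]' --xyz '[[0,0,0.02],[0,0,0.01]]' --claw '[0,0]'

```text
time_s: 20.15
position: [0.6138, -0.0933, 0.0895]
tool_rot: [[-0.005, 1.0, 0.001], [1.0, 0.005, -0.0], [-0.0, 0.001, -1.0]]
ft_force: [-3.4, 1.1, 11.0]
grip_width: 0.0001
gripper_force: 5.8
```

The finger meets a firm lever at z≈0.0895, so it is on the stop. I'll back off, lift away and check.

arm_command --turn '[[0,0,0],[0,0,0],[0,0,0],[0,0,0],[0,0,0],[0,0,0],[0,0,0],[0,0,0]]' --xyz '[[0,0,-0.1],[0,0,-0.4],[0,0,-0.8],[0,0,-0.8],[0,0,-0.8],[0,-0.5,-0.2],[0,-0.9,0],[0,-0.9,0]]' --claw '[0,0,0,0,0,0,0,0]'

```text
time_s: 20.95
position: [0.4974, -0.0937, 0.2433]
tool_rot: [[-0.006, 1.0, 0.001], [1.0, 0.006, -0.0], [-0.0, 0.001, -1.0]]
ft_force: [-0.0, -0.8, 0.6]
grip_width: -0.0001
gripper_force: 0.0
```

```bash
python3 lev.py
python3 - <<'E'
from h import *
a=np.load("topl.npz");b=np.load("scenel.npz")
A=cv2.resize(a["p"][140:205,205:345],(760,353),interpolation=cv2.INTER_CUBIC)
B=cv2.resize(b["p"][205:285,240:370],(380,234),interpolation=cv2.INTER_CUBIC)
cv2.imwrite("pics/f.png",np.vstack([A,np.hstack([B,np.zeros((234,380,3),np.uint8)])]))
E
```

```text
tcp [ 0.4974 -0.0937  0.2433]
top
-114 22 [92. 93. 95.] | -108 18 [89. 92. 93.] | -102 21 [87. 90. 92.] | -96 17 [88. 90. 92.] | -90 14 [88. 90. 92.] | -84 21 [88. 89. 92.] | -78 18 [88. 90. 92.] | -72 15 [88. 90. 92.] | -66 20 [87. 90. 93.] | -60 19 [88. 89. 91.] | -54 16 [88. 90. 92.] | -48 21 [87. 90. 91.] | -42 18 [91. 92. 95.] | -36 16 [90. 93. 95.] | -30 9 [84. 88. 90.] | -6 2 [67. 67. 67.] | 60 8 [86. 87. 90.] | 66 16 [85. 87. 89.] | 72 22 [86. 88. 89.] | 78 15 [79. 86. 90.] | 84 16 [71. 74. 75.] | 90 22 [76. 81. 83.] | 96 15 [80. 83. 86.] | 102 7 [80. 81. 82.] | 
scene
-114 8 [89. 92. 94.] | -108 8 [90. 90. 92.] | -102 6 [88. 91. 92.] | -96 9 [89. 89. 91.] | -90 9 [87. 87. 90.] | -84 15 [69. 83. 89.] | -78 14 [72. 86. 90.] | -72 12 [80. 88. 92.] | -66 8 [74. 90. 91.] | -60 9 [87. 87. 90.] | -54 5 [88. 89. 90.] | -48 11 [87. 91. 92.] | -42 6 [89. 91. 93.] | -36 10 [90. 92. 94.] | 60 11 [72. 81. 88.] | 66 13 [74. 87. 91.] | 72 7 [83. 87. 92.] | 78 7 [82. 88. 89.] | 84 3 [78. 81. 84.] | 90 9 [75. 82. 84.] | 96 7 [79. 82. 83.] | 102 2 [79. 80. 81.] |
```

View pics/f.png

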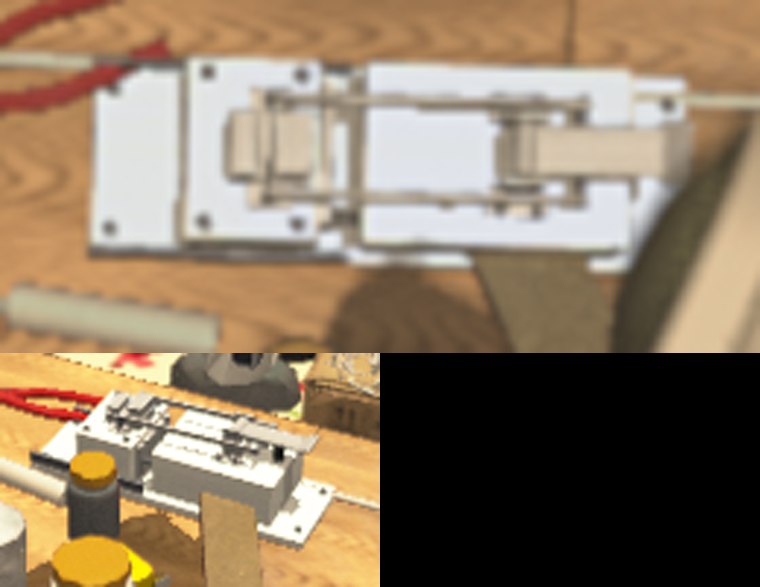

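The lever lies flat at z≈0.090 on the stop. The bail bar is in the keeper slot (crop px ~262,145), and the half has been drawn in about 4 mm against the spring. Handing in.

```bash
python3 -c "
from rig import env
print(env.close_job())"
```

```text
the job is handed in; nothing more can be done
None
```

The mould is closed and handed in: the sliding half meets the ejector plate, the bail bar is hooked in the keeper, and the lever lies past centre on its stop, at about 21 s with 12 N the highest force I read; no verdict came back.

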